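# Open the drying stand and lay the mould block across it

### The job

Pull the drying stand's sprung slide out by its wooden post until you feel it reach its stop, so that its catch holds it out when you let go, but do not haul on it once it has stopped. Then lay the mould block, pockets up, lengthwise across the two narrow ridges of the stand so that it rests on both, roughly centred, and set it down rather than dropping it. Leave the other things on the bench alone.

Things in the scene. Friction and masses are not known exactly. Their poses are not given: they have to be found in the camera images.
- stand: wooden drying stand fixed to the bench: a flat closed housing 150 (x) x 90 (y) x 40 mm high with a narrow wooden ridge across its top near its front end. Origin: centre of the housing's underside, on the bench. +x is the way the slide comes out of the front end, z up.
- fixed_ridge (a point): middle of the top edge of the ridge on the housing, 65 mm above the bench and 60 mm along the stand's x. The ridge is 10 mm thick (along x), 90 mm long (across, along y) and rises 25 mm above the housing. Axes as the stand's.
- slide_ridge (a point): middle of the top edge of the second ridge, which stands on the slide and moves with it: same height (65 mm), thickness and length as the first; 22 mm in front of the first with the slide home. Axes as the stand's.
- post_top (a point): middle of the top of the upright round wooden post by which the slide is pulled: 18 mm diameter, 38 mm tall, from the slide's flat bar (its top 22 mm above the bench, 50 mm wide) up to 60 mm above the bench; 53 mm in front of the slide's ridge (48 mm of free bar between them). The bar ends 15 mm beyond the post. Axes as the stand's.
- slide (a joint): travel of the slide out along the stand's +x, m; 0 is home. A spring pulls it home with 3 N, rising to 9 N. A hidden catch clicks (a bump of 3 N) somewhere from 45 to 95 mm, different each time; the stop is 4 mm beyond. Let go past the click, it backs up at most 4 mm on to the catch and stays; let go sooner, it springs home and can be pulled again.
- buffer (a joint): how far the rubber buffer that forms the stop, hidden in the housing, is squeezed by the slide, m: 0 when the slide is not pressing on it, 4 N for each mm; squeezed more than 7 mm (28 N, on top of the spring) it is damaged.
- mould: the mould block, a plain wooden slab 150 (x) x 50 (y) x 24 mm high with three square pockets 12 mm deep in its upper face. 170 g or so. Origin: centre of its underside; x along its length, z up out of the pocketed face.
- blank: bystander: solid plain wooden block 110 x 46 x 30 mm with no pockets; origin: centre of its underside.
- brush_pot: bystander: round wooden pot 72 mm wide, 105 mm tall, brushes in it up to 195 mm; origin: centre of its underside.
- glue: bystander: standing glue bottle 34 mm wide, 95 mm tall; origin: centre of its underside.

How it is judged:
By the outcome, as a careful person would: the job done as asked, in the order asked, and still so for the second after the job is handed in, with the robot touching nothing.
It also fails if it takes over 58 s, if anything falls off the work surface, if the arm or the gripper's body presses on something with over 40 N, if the wrist force passes 120 N, or if a joint passes its speed limit or range.

### The arm

A 7-joint arm with a two-finger parallel gripper is mounted at the origin on the work surface. World frame = base frame: x ahead of the robot, y to its left, z up, the work surface at z = 0. Lengths are in mm, angles in rad, forces in N, time in s.
With the tool pointing down it reaches from about 350 to 900 mm from the base axis. Payload 8.1 kg.
Tool frame: the origin (TCP) lies at the very end of the fingers, on their centre line; the grasp point (between the pads) lies 19 mm behind it; z points along the fingers, y is the direction in which the jaws open and shut (so a half turn about z gives the same grasp; the last joint's range is limited). The gripper opens to 85 mm and grips with 20 to 120 N. Pads are 22 mm wide; open, the fingers measure 114 mm over their backs; the gripper's body (76 mm by 85 mm) begins 54 mm behind the grasp point. The pads swing forward as they close: fully open they stand 13 mm farther back than shut.
Start: joints at [-1.429, 0.434, 0.025, 1.573, -0.012, 1.134, -0.075], TCP at [151.503, 606.373, 231.323] pointing down, gripper open.
Joint ranges: [-2.62, 2.62], [-0.44, 2.09], [-1.27, 1.32], [0.08, 2.57], [-1.32, 4.46], [0.12, 2], [-2.74, 2.74]. Speed limits (rad/s): [2.22, 2.22, 3.01, 3.01, 3.14, 3.14, 3.14].

### API

Orientations are given as a rotation vector (axis times angle).
In Python, from plant import manip gives the robot as it stands. The module is installed in compiled form; this text tells all that it offers.
- The arm moves only by the shell command python3 -m crank 'ROWS'. ROWS is JSON, a list that holds one entry, the list of rows, each a list of 7 numbers: the turn, a rotation vector about the tool's x, y, z in rad, then the shift along the tool's x, y, z in mm, then the opening, from -1 (shut) to 1 (fully open). A call has 1 to 12 rows; each row is the pose to reach, as a shift and turn from the pose measured when the call began, along the tool's axes at that moment; what a row does not reach only later rows make up. A row lasts 1/10 s, in which the tool goes at most 50 mm and 8.59 degrees, less where a joint would pass 70% of its speed; a pose out of reach is approached as far as the arm can. A call with a gripper value outside its range is refused whole. The fingers move at their own pace and stop on an object; the grip force is fixed at half the most. Time passes only in rows, so rows that repeat a pose let the fingers close. It gives the time, the measured TCP pose, the force and the opening at its end, in the units of the state.
- manip.get_state(): the state, without advancing time (a new reading comes with each control period).
- manip.capture(name): name is "scene" or "top" or "wrist"; returns the picture (384x512x3 uint8, blue, green, red); there is no depth.
- manip.get_calibration(name): a dict with "vfov" (degrees; the focal length in pixels is half the picture's height over the tangent of half this angle, whatever the lens; pixels are square), "cx", "cy" (the principal point, pixels), "T" (4x4, takes a point from camera to world coordinates). Camera axes: x right, y down, z forward; pixel columns grow to the right and rows downward; lengths in mm; the calibration is good to about 2 mm. A picture is of the moment at which its call begins: read the wrist's pose just before it. get_calibration takes no time and is no camera call; for the wrist camera it gives the pose at the moment of the call.
- manip.sign_off(): hands the job in, once; it reports no verdict.
The state is a dict: "clock": time; "qpos": joint angles; "dq": joint speeds; "effort": joint torques, N m; "position": TCP position; "orientation": TCP orientation; "contact_force": force on the tool from outside, world axes, zero at the start; "moment": the same for the moment, N m; "opening": opening from 0.0 (shut) to 1.0 (fully open).
Only numpy, scipy, OpenCV 4.12 (cv2) and the standard library are available. Lean on these libraries where they do the work, as an engineer would, in place of code of your own. Each camera call takes 0.05 s, during which the arm holds its last target. There are 200 camera calls.

## Working session

There is one attempt and no reset: what is moved stays moved. The work goes in short steps, Python scripts to look and compute and a shell command to move; the robot and the scene stay as the last step left them, time stands still between calls to the robot, and variables do not carry over. Pictures are saved under pics/ and viewed, about 8 in all and at most 12, crops included, and the job is handed in when it is done.

```bash
mkdir -p pics
cat > h.py <<'E'
import numpy as np, cv2
from plant import manip
from scipy.spatial.transform import Rotation as R
def ray(name,u,v,z,cal=None):
    c=cal or manip.get_calibration(name); f=192/np.tan(np.radians(c['vfov']/2))
    T=np.array(c['T']); d=T[:3,:3]@[(u-c['cx'])/f,(v-c['cy'])/f,1]; o=T[:3,3]
    return o+d*(z-o[2])/d[2]
def proj(c,p):
    T=np.array(c['T']);f=192/np.tan(np.radians(c['vfov']/2));q=T[:3,:3].T@(np.array(p)-T[:3,3]);return c['cx']+f*q[0]/q[2],c['cy']+f*q[1]/q[2]
def tool(p):  # world delta/point to tool shift
    s=manip.get_state(); return R.from_rotvec(s['orientation']).as_matrix().T@(np.array(p)-s['position'])
E
python3 - <<'E'
from h import *
s=manip.get_state();print(s)
print(R.from_rotvec(s['orientation']).as_matrix().round(3))
a=manip.capture('scene');b=manip.capture('top')
cv2.imwrite('pics/scene.png',a);cv2.imwrite('pics/top.png',cv2.resize(b,(800,600),interpolation=cv2.INTER_CUBIC))
for n in('scene','top','wrist'):print(manip.get_calibration(n))
E
```

```text
{'clock': 0.0, 'qpos': array([-1.42859797,  0.43522543,  0.02495762,  1.57406306, -0.01159416,
        1.13401699, -0.07510214]), 'dq': array([-4.41546646e-05, -1.27941598e-03,  8.56190072e-06, -3.63965605e-04,
        1.04537660e-03,  1.22044664e-03,  2.24706127e-03]), 'effort': array([ 5.13356536e-04, -6.70481873e+01,  1.02519125e+00, -3.16210270e+01,
        1.55273342e-02,  1.23540583e-02, -1.96071306e-05]), 'position': array([151.40291835, 605.87481025, 230.53744347]), 'orientation': array([-3.83648688e-01, -3.11802735e+00,  2.46167039e-03]), 'contact_force': array([-0.63414098,  0.28328247, -0.32606097]), 'moment': array([-0.03060344, -0.02128606,  0.02564643]), 'opening': 1.0032540260000147}
[[-0.97   0.242 -0.   ]
 [ 0.242  0.97  -0.002]
 [-0.    -0.002 -1.   ]]
{'vfov': 57.3410779386668, 'cx': 251.69915239188435, 'cy': 189.97228267319318, 'T': array([[-8.46279901e-01,  3.30284391e-01, -4.17998267e-01,
         8.94279196e+02],
       [ 5.32734504e-01,  5.27714287e-01, -6.61597747e-01,
         5.04675871e+02],
       [ 2.06824829e-03, -7.82578976e-01, -6.22547885e-01,
      
[... 260 characters left out ...]
 5.18467870e+02],
       [-9.99925550e-01, -9.28875770e-03, -7.91285377e-03,
        -2.81752179e+01],
       [ 8.58246990e-03, -7.44133892e-02, -9.97190548e-01,
         7.73954696e+02],
       [ 0.00000000e+00,  0.00000000e+00,  0.00000000e+00,
         1.00000000e+00]])}
{'vfov': 66.56826634032181, 'cx': 254.91839781239838, 'cy': 189.2718400501211, 'T': array([[ 2.42552484e-01,  9.21022097e-01,  3.04773013e-01,
         7.28817751e+01],
       [ 9.70138285e-01, -2.30276178e-01, -7.61878549e-02,
         6.25899300e+02],
       [ 1.12669580e-05,  3.14151522e-01, -9.49372857e-01,
         3.72841155e+02],
       [ 0.00000000e+00,  0.00000000e+00,  0.00000000e+00,
         1.00000000e+00]])}
```

View pics/top.png

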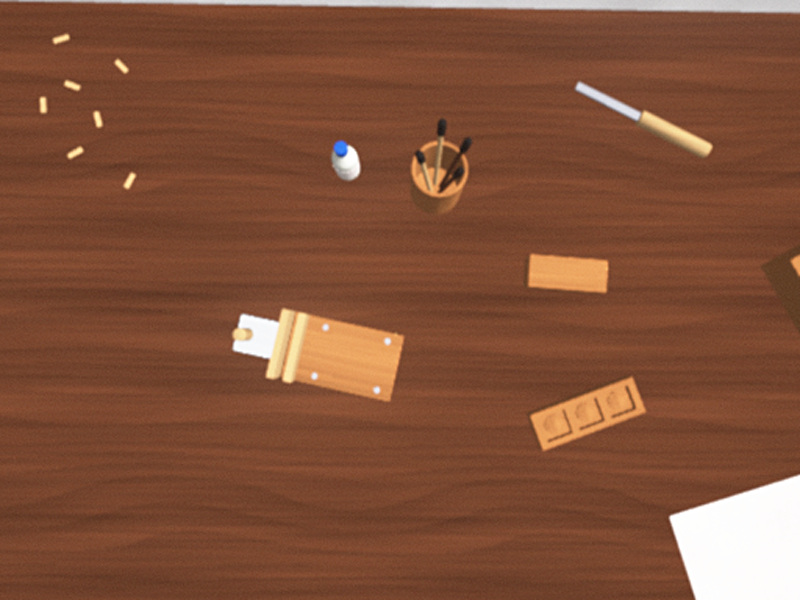

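View pics/scene.png

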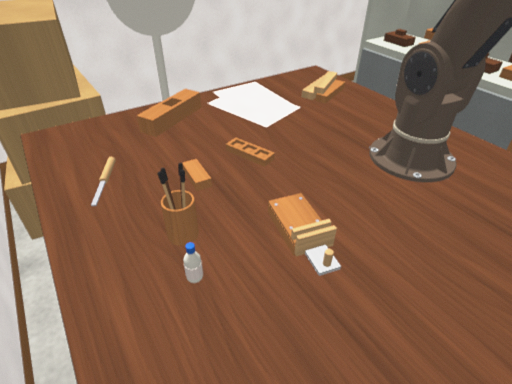

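Run:
```python
from h import *
c=manip.get_calibration('top');P=lambda u,v,z:ray('top',u*.64,v*.64,z,c)
for n,u,v,z in [('house RT',404,334,40),('house RB',390,401,40),('post',239,335,60),('fr top',303,315,65),('fr bot',289,381,65),('sr top',288,310,65),('sr bot',272,377,65),
 ('m1',531,415,24),('m2',632,377,24),('m3',646,411,24),('m4',543,450,24),('blank',568,273,30),('glue',341,149,95),('pot',439,163,105)]:
  print(n,P(u,v,z).round(1))
b=cv2.imread('pics/top.png');
b=manip.capture('top')
cv2.imwrite('pics/c1.png',cv2.resize(b[185:295,140:270],None,fx=5,fy=5,interpolation=cv2.INTER_CUBIC))
```

```text
house RT [513.1 -28.6  40. ]
house RB [424.2 -10.8  40. ]
post [510.1 186.1  60. ]
fr top [536.7 102.6  65. ]
fr bot [451.8 118.6  65. ]
sr top [543.  122.2  65. ]
sr bot [456.7 140.6  65. ]
m1 [ 404.8 -202.1   24. ]
m2 [ 457.  -340.9   24. ]
m3 [ 411.3 -359.1   24. ]
m4 [ 358.2 -218.    24. ]
blank [ 598.5 -253.3   30. ]
glue [747.2  53.7  95. ]
pot [727.4 -70.4 105. ]
```

View pics/c1.png

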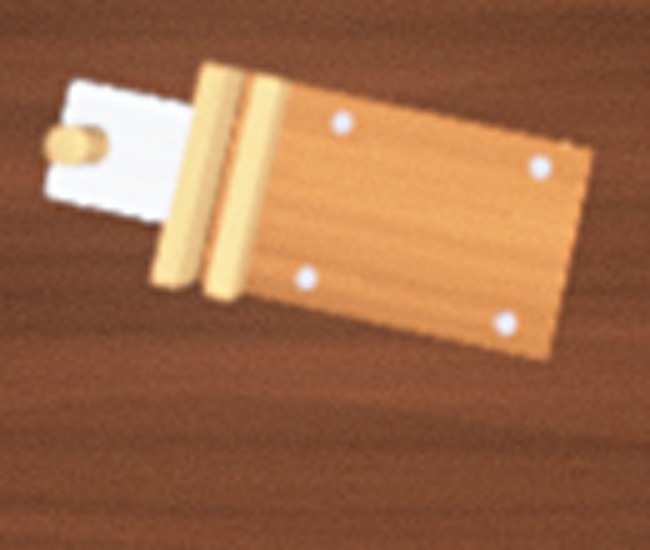

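The top view shows the stand at about (239–404, 310–401) with its slide pointing left, the mould at (588, 413), the blank at (568, 273), the glue at (346, 160) and the pot at (440, 175). The crop puts the post top at (65, 145). The measured sizes match those given. The stand's heading is about 78.9° and the post is at about (509, 185). I'll move above the post.

```bash
python3 -m crank '[[[0,0,0.13,-37,-27,4,1],[0,0,0.26,-75,-54,8,1],[0,0,0.39,-112,-80,12,1],[0,0,0.52,-150,-107,16,1],[0,0,0.65,-187,-134,20,1],[0,0,0.78,-225,-160,25,1],[0,0,0.91,-262,-187,29,1],[0,0,1.04,-300,-214,33,1],[0,0,1.17,-337,-240,37,1],[0,0,1.3,-374,-267,41,1],[0,0,1.42,-412,-294,45,1],[0,0,1.52,-449,-321,49,1]]]'
python3 -m crank '[[[0,0,0,0,0,0,1],[0,0,0,0,0,0,1]]]'
python3 - <<'E'
from h import *
s=manip.get_state();m=R.from_rotvec(s['orientation']).as_matrix();print(s['clock'],s['position'],m.round(3),s['contact_force'])
c=manip.get_calibration('wrist');np.savez('w1.npz',**c)
b=manip.capture('wrist');cv2.imwrite('pics/w1.png',cv2.resize(b,(800,600),interpolation=cv2.INTER_CUBIC))
print(np.array(proj(c,[509,185,60]))/.64)
E
```

```text
clock: 1.35
position: [510.1, 184.1, 182.0]
orientation: [2.43, 1.99, -0.001]
contact_force: [0.7, 0.5, 0.2]
opening: 0.999
clock: 1.55
position: [510.4, 182.9, 181.7]
orientation: [2.432, 1.987, -0.002]
contact_force: [0.4, 0.1, 0.1]
opening: 1.002
1.55 [510.4350016  182.85810871 181.69603479] [[ 0.2    0.98  -0.001]
 [ 0.98  -0.2   -0.002]
 [-0.002 -0.    -1.   ]] [0.36436834 0.12845994 0.10064161]
[395.84208001 282.99412615]
```

View pics/w1.png

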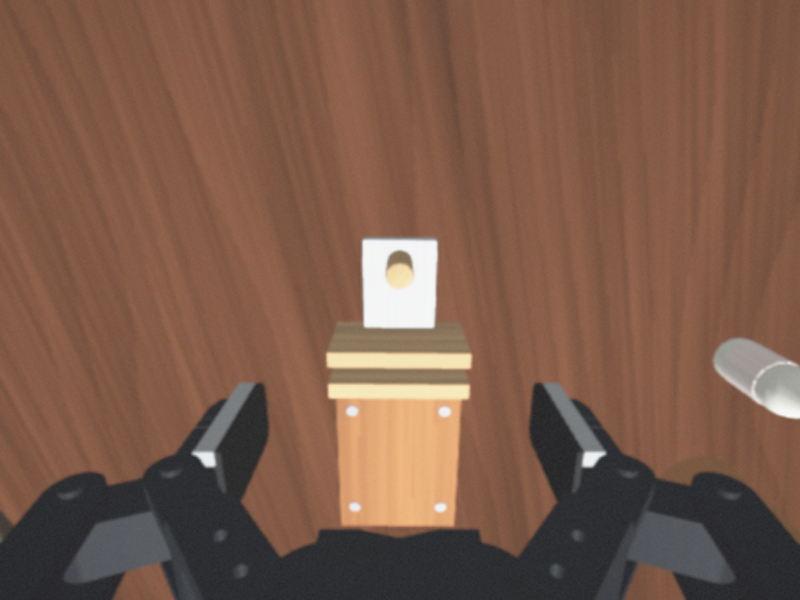

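The post top shows at (400, 275), the ridge tops at about (399, 359) and (399, 390), and the stand is square in the view.

Run:
```python
from h import *
c=dict(np.load('w1.npz'));P=lambda u,v,z:ray('',u*.64,v*.64,z,c)
for n,u,v,z in [('post',400,275,60),('srL',327,359,65),('srR',471,359,65),('frL',329,390,65),('frR',469,390,65),('hBL',341,525,40),('hBR',455,525,40)]:
  p=P(u,v,z);print(n,p.round(1))
print(tool([*P(400,275,60)[:2],30]))
```

```text
post [512.4 189.4  60. ]
srL [457.2 146.5  65. ]
srR [545.4 128.5  65. ]
frL [453. 125.  65.]
frR [540.8 107.1  65. ]
hBL [425.6  -6.3  40. ]
hBR [513.2 -24.2  40. ]
[  5.63447924   1.86446128 151.70153468]
```

```bash
python3 -m crank '[[[0,0,0,2,1,30,1],[0,0,0,4,2,60,1],[0,0,0,5,2,90,1],[0,0,0,5,2,115,1],[0,0,0,5,2,135,1],[0,0,0,5,2,145,1],[0,0,0,5,2,150,1],[0,0,0,5,2,150,1],[0,0,0,5,2,150,1]]]'
python3 -m crank '[[[0,0,0,0,0,0,-1],[0,0,0,0,0,0,-1],[0,0,0,0,0,0,-1],[0,0,0,0,0,0,-1],[0,0,0,0,0,0,-1],[0,0,0,0,0,0,-1],[0,0,0,0,0,0,-1],[0,0,0,0,0,0,-1]]]'
```

```text
clock: 2.5
position: [512.9, 189.3, 32.5]
orientation: [2.429, 1.991, -0.0]
contact_force: [0.6, -0.9, 1.4]
opening: 1.0
clock: 3.3
position: [512.4, 189.4, 32.8]
orientation: [-2.429, -1.991, 0.001]
contact_force: [-3.1, 0.1, 7.0]
opening: 0.188
```

```bash
python3 -m crank '[[[0,0,0,5,0,0,-1],[0,0,0,10,0,0,-1],[0,0,0,15,0,0,-1],[0,0,0,20,0,0,-1],[0,0,0,25,0,0,-1],[0,0,0,30,0,0,-1],[0,0,0,35,0,0,-1],[0,0,0,40,0,0,-1],[0,0,0,40,0,0,-1],[0,0,0,40,0,0,-1]]]'
python3 - <<'E'
from h import *
s=manip.get_state();m=R.from_rotvec(s['orientation']).as_matrix();print(s['position'],m.T@s['contact_force'],m[:,0],m.T@(s['position']-np.array([512.4,189.4,32.8])))
E
```

```text
clock: 4.3
position: [520.6, 228.6, 32.8]
orientation: [-2.429, -1.992, 0.001]
contact_force: [0.2, -4.2, 4.0]
opening: 0.19
[520.57439559 228.57751291  32.84540401] [-4.12768837  0.98740158 -3.98891077] [ 1.96053254e-01  9.80593220e-01 -2.43613525e-04] [40.01980932  0.33486578 -0.05522761]
```

```bash
cat > chk.py <<'E'
from h import *
import sys
s=manip.get_state();m=R.from_rotvec(s['orientation']).as_matrix()
f=m.T@s['contact_force'];x=m.T@(s['position']-np.array([512.4,189.4,32.8]))
print(s['clock'],'F',f.round(1),'x',x.round(2),flush=True)
sys.exit(int(abs(f[0])>12.5))
E
python3 -m crank '[[[0,0,0,1,0,0,-1],[0,0,0,2,0,0,-1],[0,0,0,2,0,0,-1]]]' >/dev/null && python3 chk.py && \
python3 -m crank '[[[0,0,0,1,0,0,-1],[0,0,0,2,0,0,-1],[0,0,0,2,0,0,-1]]]' >/dev/null && python3 chk.py && \
python3 -m crank '[[[0,0,0,1,0,0,-1],[0,0,0,2,0,0,-1],[0,0,0,2,0,0,-1]]]' >/dev/null && python3 chk.py && \
python3 -m crank '[[[0,0,0,1,0,0,-1],[0,0,0,2,0,0,-1],[0,0,0,2,0,0,-1]]]' >/dev/null && python3 chk.py && \
python3 -m crank '[[[0,0,0,1,0,0,-1],[0,0,0,2,0,0,-1],[0,0,0,2,0,0,-1]]]' >/dev/null && python3 chk.py && \
python3 -m crank '[[[0,0,0,1,0,0,-1],[0,0,0,2,0,0,-1],[0,0,0,2,0,0,-1]]]' >/dev/null && python3 chk.py
```

```text
4.6 F [-5.7  0.1 -3.6] x [41.55  0.34 -0.07]
4.9 F [-5.9 -0.5 -5.6] x [42.89  0.37 -0.11]
5.2 F [-8.5  0.3 -7.3] x [43.1   0.28 -0.12]
5.5 F [-9.8 -0.2 -7.3] x [43.28  0.25 -0.19]
5.8 F [-9.4 -1.3 -7.9] x [43.25  0.19 -0.27]
6.1 F [-9.9 -0.8 -7.4] x [43.28  0.13 -0.36]
```

```bash
python3 -m crank '[[[0,0,0,2,0,0,-1],[0,0,0,3,0,0,-1],[0,0,0,3,0,0,-1]]]' >/dev/null && python3 chk.py && \
python3 -m crank '[[[0,0,0,2,0,0,-1],[0,0,0,3,0,0,-1],[0,0,0,3,0,0,-1]]]' >/dev/null && python3 chk.py && \
python3 -m crank '[[[0,0,0,2,0,0,-1],[0,0,0,4,0,0,-1],[0,0,0,4,0,0,-1]]]' >/dev/null && python3 chk.py
```

```text
6.4 F [-10.7  -1.1  -9.7] x [44.07  0.05 -0.45]
6.7 F [-10.5  -1.1  -8.7] x [ 4.519e+01  1.000e-02 -5.600e-01]
7.0 F [-8.6 -0.3 -7.5] x [47.67 -0.05 -0.67]
```

```bash
python3 -m crank '[[[0,0,0,2,0,0,-1],[0,0,0,3,0,0,-1],[0,0,0,3,0,0,-1]]]' >/dev/null && python3 chk.py && \
python3 -m crank '[[[0,0,0,2,0,0,-1],[0,0,0,3,0,0,-1],[0,0,0,3,0,0,-1]]]' >/dev/null && python3 chk.py && \
python3 -m crank '[[[0,0,0,2,0,0,-1],[0,0,0,3,0,0,-1],[0,0,0,3,0,0,-1]]]' >/dev/null && python3 chk.py
```

```text
7.3 F [-8.8 -1.1 -6.8] x [49.18 -0.08 -0.77]
7.6 F [-7.9 -1.7 -7.4] x [50.68 -0.13 -0.88]
7.9 F [-10.3  -1.7  -7.9] x [51.77 -0.2  -0.97]
```

```bash
python3 -m crank '[[[0,0,0,2,0,0,-1],[0,0,0,4,0,0,-1],[0,0,0,4,0,0,-1]]]' >/dev/null && python3 chk.py && \
python3 -m crank '[[[0,0,0,2,0,0,-1],[0,0,0,4,0,0,-1],[0,0,0,4,0,0,-1]]]' >/dev/null && python3 chk.py && \
python3 -m crank '[[[0,0,0,2,0,0,-1],[0,0,0,4,0,0,-1],[0,0,0,4,0,0,-1]]]' >/dev/null && python3 chk.py
```

```text
8.2 F [-9.2 -0.9 -7.4] x [54.63 -0.2  -1.14]
8.5 F [-7.3 -1.3 -6.5] x [57.61 -0.23 -1.28]
8.8 F [-6.5 -1.3 -6.6] x [61.07 -0.26 -1.41]
```

```bash
python3 -m crank '[[[0,0,0,2,0,0,-1],[0,0,0,4,0,0,-1],[0,0,0,4,0,0,-1]]]' >/dev/null && python3 chk.py && \
python3 -m crank '[[[0,0,0,2,0,0,-1],[0,0,0,4,0,0,-1],[0,0,0,4,0,0,-1]]]' >/dev/null && python3 chk.py && \
python3 -m crank '[[[0,0,0,2,0,0,-1],[0,0,0,4,0,0,-1],[0,0,0,4,0,0,-1]]]' >/dev/null && python3 chk.py
```

```text
9.1 F [-5.9 -1.2 -7. ] x [64.6  -0.28 -1.52]
9.4 F [-9.9 -1.8 -8.1] x [67.48 -0.29 -1.67]
9.7 F [-13.7  -1.5 -10.5] x [68.64 -0.39 -1.86]
```

```bash
python3 chk.py && python3 -m crank '[[[0,0,0,2,0,0,-1],[0,0,0,4,0,0,-1],[0,0,0,4,0,0,-1]]]' >/dev/null && python3 chk.py && \
python3 -m crank '[[[0,0,0,2,0,0,-1],[0,0,0,4,0,0,-1],[0,0,0,4,0,0,-1]]]' >/dev/null && python3 chk.py
```

```text
9.7 F [-13.7  -1.5 -10.5] x [68.64 -0.39 -1.86]
```

```bash
python3 -m crank '[[[0,0,0,2,0,0,-1],[0,0,0,4,0,0,-1],[0,0,0,4,0,0,-1]]]' >/dev/null ; python3 chk.py
```

```text
10.0 F [-15.8  -1.9 -13.1] x [69.16 -0.51 -2.1 ]
```

Force climbs about 4 N/mm, to 9 N above the spring, so this is the buffer. I'll stop here, ease back and see whether the catch holds.

```bash
python3 -m crank '[[[0,0,0,-1,0,0,-1],[0,0,0,-2,0,0,-1],[0,0,0,-3,0,0,-1],[0,0,0,-3,0,0,-1]]]' >/dev/null ; python3 chk.py;
python3 -m crank '[[[0,0,0,-1,0,0,-1],[0,0,0,-2,0,0,-1],[0,0,0,-3,0,0,-1],[0,0,0,-3,0,0,-1]]]' >/dev/null ; python3 chk.py
```

```text
10.4 F [-8.2 -0.7 -6.1] x [65.25 -0.51 -2.17]
10.8 F [-2.6  0.4 -1.9] x [62.58 -0.49 -2.14]
```

```bash
python3 -m crank '[[[0,0,0,0,0,0,0],[0,0,0,0,0,0,0.5],[0,0,0,0,0,0,1],[0,0,0,0,0,0,1],[0,0,0,0,0,0,1],[0,0,0,0,0,-40,1],[0,0,0,0,0,-80,1],[0,0,0,0,0,-120,1],[0,0,0,0,0,-150,1],[0,0,0,0,0,-150,1],[0,0,0,0,0,-150,1]]]'
python3 - <<'E'
from h import *
s=manip.get_state();print(s['clock'],s['position'],R.from_rotvec(s['orientation']).as_matrix().round(3))
c=manip.get_calibration('wrist');np.savez('w2.npz',**c)
b=manip.capture('wrist');cv2.imwrite('pics/w2.png',cv2.resize(b,(800,600),interpolation=cv2.INTER_CUBIC))
E
```

```text
clock: 11.9
position: [527.9, 255.6, 183.2]
orientation: [2.435, 1.965, -0.049]
contact_force: [0.1, 0.4, -0.6]
opening: 1.002
11.9 [527.92752029 255.55504875 183.16289328] [[ 0.211  0.977 -0.016]
 [ 0.977 -0.212 -0.03 ]
 [-0.032 -0.01  -0.999]]
```

View pics/w2.png

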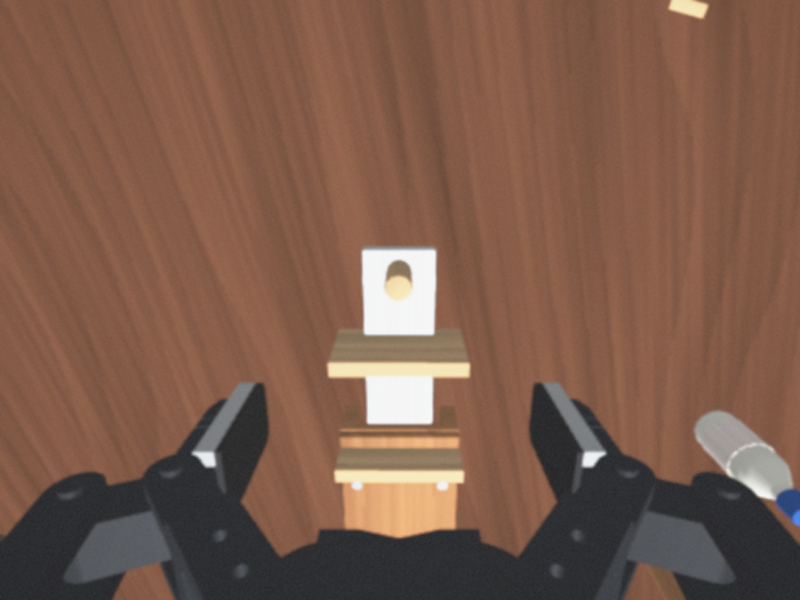

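The slide stays out: ridge tops now at about (399, 370) and (399, 477), post top at (398, 287).

```bash
cat > goto.py <<'E'
from h import *
def goto(p,head):  # tool x heading deg, tool straight down
    s=manip.get_state();M=R.from_rotvec(s['orientation']);a=np.radians(head)
    x=np.array([np.cos(a),np.sin(a),0]);z=np.array([0,0,-1.]);T=R.from_matrix(np.c_[x,np.cross(z,x),z])
    print('turn',(M.inv()*T).as_rotvec().round(3),'shift',M.inv().apply(np.array(p)-s['position']).round(1))
E
python3 - <<'E'
from goto import *
c=dict(np.load('w2.npz'));P=lambda u,v,z:ray('',u*.64,v*.64,z,c)
q={}
for n,u,v,z in [('post',398,288,60),('srL',328,370,65),('srR',470,370,65),('frL',335,477,65),('frR',463,477,65)]:
  q[n]=P(u,v,z);print(n,q[n].round(1))
s=(q['srL']+q['srR'])/2;f=(q['frL']+q['frR'])/2;d=s-f
print(s,f,np.linalg.norm(d),np.degrees(np.arctan2(d[1],d[0])),(s+f)/2)
goto([408,-280,150],110.6)
E
```

```text
post [525.  250.5  60. ]
srL [469.9 207.3  65. ]
srR [558.6 188.6  65. ]
frL [452.3 124.   65. ]
frR [540.3 105.7  65. ]
[514.26100877 197.92221907  65.        ] [496.31099167 114.83149714  65.        ] 85.0074772252214 77.80977169798577 [505.28600022 156.3768581   65.        ]
turn [-0.021  0.03  -0.573] shift [-547.    -3.    50.7]
```

```bash
python3 -m crank '[[[-0.02,0.03,-0.05,-40,0,0,1],[-0.02,0.03,-0.1,-86,0,0,1],[-0.02,0.03,-0.16,-132,0,0,1],[-0.02,0.03,-0.22,-178,-1,0,1],[-0.02,0.03,-0.28,-224,-1,0,1],[-0.02,0.03,-0.34,-270,-1,5,1],[-0.02,0.03,-0.4,-316,-2,10,1],[-0.02,0.03,-0.46,-362,-2,20,1],[-0.02,0.03,-0.52,-408,-2,30,1],[-0.02,0.03,-0.573,-454,-3,40,1],[-0.02,0.03,-0.573,-500,-3,50,1],[-0.02,0.03,-0.573,-547,-3,51,1]]]'
python3 -m crank '[[[0,0,0,0,0,0,1],[0,0,0,0,0,0,1]]]'
python3 - <<'E'
from h import *
s=manip.get_state();print(s['clock'],s['position'],R.from_rotvec(s['orientation']).as_matrix().round(3))
c=manip.get_calibration('wrist');np.savez('w3.npz',**c)
b=manip.capture('wrist');cv2.imwrite('pics/w3.png',cv2.resize(b,(800,600),interpolation=cv2.INTER_CUBIC))
E
```

```text
clock: 13.15
position: [405.8, -280.7, 147.5]
orientation: [-1.785, -2.58, 0.001]
contact_force: [1.0, 0.4, 0.4]
opening: 0.998
clock: 13.35
position: [404.2, -281.4, 146.2]
orientation: [-1.788, -2.574, 0.003]
contact_force: [-0.2, 0.7, -0.1]
opening: 0.998
13.35 [ 404.16391716 -281.36458831  146.15998576] [[-0.349  0.937 -0.007]
 [ 0.937  0.349  0.003]
 [ 0.005 -0.006 -1.   ]]
```

View pics/w3.png

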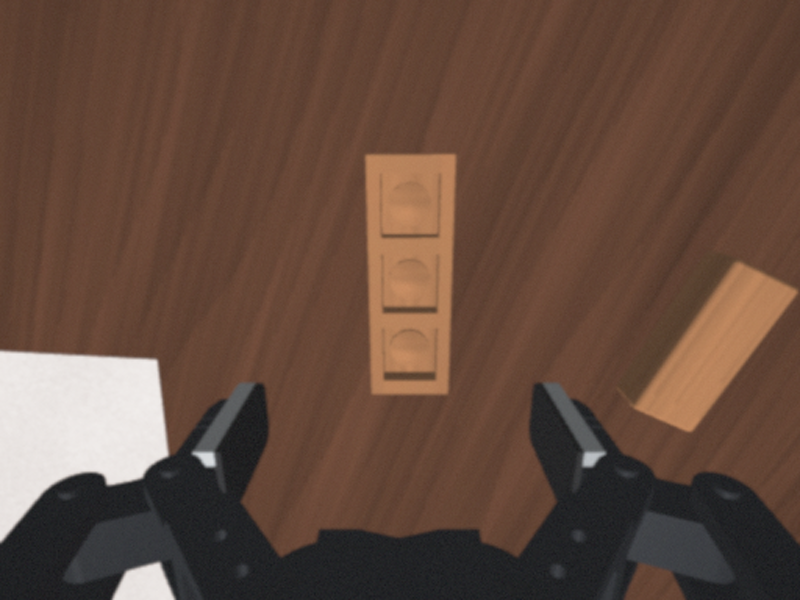

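The mould's top corners are at (366, 154), (457, 154), (449, 394) and (372, 394), pockets up. The blank is well clear.

Run:
```python
from goto import *
c=dict(np.load('w3.npz'));P=lambda u,v,z:ray('',u*.64,v*.64,z,c)
q=np.array([P(u,v,24) for u,v in [(366,154),(457,154),(449,394),(372,394)]]);print(q.round(1))
d=(q[0]+q[1]-q[2]-q[3])/2;w=(q[1]+q[2]-q[0]-q[3])/2
h=np.degrees(np.arctan2(d[1],d[0]));m=q.mean(0);print(np.linalg.norm(d),np.linalg.norm(w),h,m)
goto([m[0],m[1],3],h)
```

```text
[[ 359.8 -215.7   24. ]
 [ 407.  -198.2   24. ]
 [ 460.  -338.5   24. ]
 [ 412.9 -356.2   24. ]]
150.04384524021458 50.373614454860046 110.69387216444251 [ 409.92785678 -277.13314524   24.        ]
turn [-0.005 -0.005 -0.002] shift [  0.2   6.4 143.3]
```

```bash
python3 -m crank '[[[-0.005,-0.005,0,0,4,30,1],[-0.005,-0.005,0,0,6,60,1],[-0.005,-0.005,0,0,6,90,1],[-0.005,-0.005,0,0,6,115,1],[-0.005,-0.005,0,0,6,130,1],[-0.005,-0.005,0,0,6,138,1],[-0.005,-0.005,0,0,6,142,1],[-0.005,-0.005,0,0,6,142,1],[-0.005,-0.005,0,0,6,142,1]]]'
python3 -m crank '[[[0,0,0,0,0,0,-1],[0,0,0,0,0,0,-1],[0,0,0,0,0,0,-1],[0,0,0,0,0,0,-1],[0,0,0,0,0,0,-1],[0,0,0,0,0,0,-1],[0,0,0,0,0,0,-1]]]'
python3 -m crank '[[[0,0,0,0,0,-15,-1],[0,0,0,0,0,-40,-1],[0,0,0,0,0,-70,-1],[0,0,0,0,0,-100,-1],[0,0,0,0,0,-130,-1],[0,0,0,0,0,-150,-1],[0,0,0,0,0,-150,-1]]]'
python3 - <<'E'
from goto import *
goto([505.5,157,150],78.2)
E
```

```text
clock: 14.3
position: [410.2, -277.3, 4.9]
orientation: [1.788, 2.583, 0.001]
contact_force: [-0.3, -0.0, 0.4]
opening: 0.999
clock: 15.0
position: [410.4, -277.5, 5.7]
orientation: [1.787, 2.582, 0.001]
contact_force: [-2.1, 1.1, 9.3]
opening: 0.57
clock: 15.7
position: [411.4, -278.3, 158.2]
orientation: [1.785, 2.578, 0.003]
contact_force: [0.1, -0.7, -1.9]
opening: 0.567
turn [0.006 0.002 0.566] shift [374.4 241.3   8.1]
```

```bash
python3 -m crank '[[[0,0,0.04,24,15,0,-1],[0,0,0.1,60,38,0,-1],[0,0,0.16,98,63,0,-1],[0,0,0.22,136,88,0,-1],[0,0,0.28,174,112,0,-1],[0,0,0.34,212,137,0,-1],[0,0,0.4,250,161,2,-1],[0,0,0.46,288,186,4,-1],[0,0,0.52,326,210,6,-1],[0,0,0.55,354,228,8,-1],[0.006,0.002,0.566,369,238,8,-1],[0.006,0.002,0.566,374,241,8,-1]]]'
python3 -m crank '[[[0,0,0,0,0,0,-1],[0,0,0,0,0,0,-1],[0,0,0,0,0,0,-1]]]'
python3 - <<'E'
from goto import *
s=manip.get_state();print(s['clock'],s['contact_force'])
goto([505.5,157,85],78.2)
c=manip.get_calibration('wrist');np.savez('w4.npz',**c)
b=manip.capture('wrist');cv2.imwrite('pics/w4.png',cv2.resize(b,(800,600),interpolation=cv2.INTER_CUBIC))
E
```

```text
clock: 16.9
position: [504.9, 159.0, 148.7]
orientation: [-2.435, -1.985, 0.002]
contact_force: [-1.3, 0.1, -1.2]
opening: 0.567
clock: 17.2
position: [504.7, 157.4, 148.7]
orientation: [-2.436, -1.982, 0.003]
contact_force: [-0.2, -0.4, -1.8]
opening: 0.568
17.2 [-0.2299035  -0.37153844 -1.84044104]
turn [-0.002  0.001  0.001] shift [-0.1  1.  63.7]
```

View pics/w4.png

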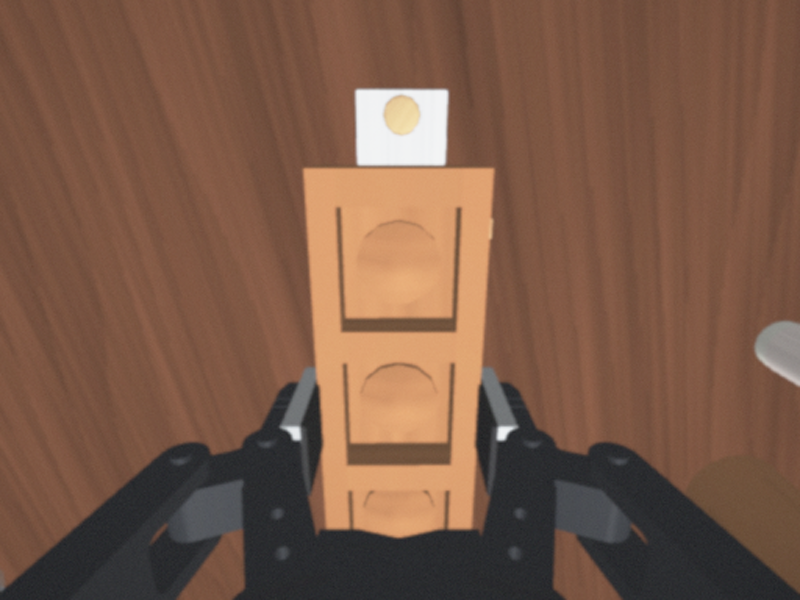

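The mould is held level and square. Its far edge runs (304, 168)–(494, 168) and the post is beyond it at (402, 114). I'll check both against the plan and descend.

```bash
python3 - <<'E'
from goto import *
c=dict(np.load('w4.npz'));P=lambda u,v,z:ray('',u*.64,v*.64,z,c)
e=(P(304,168,167)+P(494,168,167))/2;h=np.radians(78.2)
print('post',P(402,114,60),'width',np.linalg.norm(P(304,168,167)-P(494,168,167)),'mould ctr',e[:2]-75*np.array([np.cos(h),np.sin(h)]))
E
python3 -m crank '[[[0,0,0,0,1,15,-1],[0,0,0,0,1,35,-1],[0,0,0,0,1,50,-1],[0,0,0,0,1,60,-1],[0,0,0,0,1,66,-1],[0,0,0,0,1,69,-1],[0,0,0,0,1,70,-1],[0,0,0,0,1,70,-1]]]'
```

```text
post [525.12325217 249.81858838  60.        ] width 49.62582589767042 mould ctr [504.4152542  157.58698325]
clock: 18.05
position: [505.9, 157.3, 79.2]
orientation: [-2.437, -1.982, 0.002]
contact_force: [0.9, 0.2, -1.5]
opening: 0.568
```

```bash
python3 -m crank '[[[0,0,0,0,0,1,-1],[0,0,0,0,0,2,-1],[0,0,0,0,0,3,-1],[0,0,0,0,0,4,-1],[0,0,0,0,0,5,-1],[0,0,0,0,0,6,-1],[0,0,0,0,0,6,-1]]]'
python3 -m crank '[[[0,0,0,0,0,1,-1],[0,0,0,0,0,2,-1],[0,0,0,0,0,2,-1]]]'
```

```text
clock: 18.75
position: [505.8, 157.2, 73.0]
orientation: [-2.437, -1.982, 0.002]
contact_force: [-1.0, 0.1, -2.1]
opening: 0.569
clock: 19.05
position: [505.8, 157.3, 70.9]
orientation: [-2.437, -1.982, 0.002]
contact_force: [0.7, 0.5, -1.8]
opening: 0.567
```

```bash
python3 -m crank '[[[0,0,0,0,0,0.5,-1],[0,0,0,0,0,1,-1],[0,0,0,0,0,1,-1]]]'
python3 -m crank '[[[0,0,0,0,0,0.5,-1],[0,0,0,0,0,1,-1],[0,0,0,0,0,1,-1]]]'
```

```text
clock: 19.35
position: [505.8, 157.3, 70.7]
orientation: [-2.436, -1.982, 0.001]
contact_force: [-3.4, 0.5, 11.2]
opening: 0.565
clock: 19.65
position: [505.9, 157.3, 70.7]
orientation: [-2.436, -1.981, 0.0]
contact_force: [-5.4, -0.9, 14.4]
opening: 0.572
```

Contact came at 70.7 mm, as expected. I'll ease off, open and retreat straight up.

```bash
python3 -m crank '[[[0,0,0,0,0,0,-1],[0,0,0,0,0,0,0.3],[0,0,0,0,0,0,0.4],[0,0,0,0,0,0,0.6],[0,0,0,0,0,0,1],[0,0,0,0,0,0,1],[0,0,0,0,0,0,1],[0,0,0,0,0,-20,1],[0,0,0,0,0,-50,1],[0,0,0,0,0,-90,1],[0,0,0,0,0,-130,1],[0,0,0,0,0,-150,1]]]'
python3 -m crank '[[[0,0,0,20,0,-30,1],[0,0,0,40,0,-60,1],[0,0,0,60,0,-60,1],[0,0,0,60,0,-60,1]]]'
python3 - <<'E'
from h import *
a=manip.capture('scene');w=manip.capture('wrist')
a=cv2.resize(a[170:290,240:370],None,fx=4,fy=4,interpolation=cv2.INTER_CUBIC)[:384]
cv2.imwrite('pics/fin.png',np.hstack([cv2.resize(a,(400,370)),cv2.resize(w,(400,300))[:370] if 0 else cv2.copyMakeBorder(cv2.resize(w,(400,300)),0,70,0,0,cv2.BORDER_CONSTANT)]))
np.savez('w5.npz',**manip.get_calibration('wrist'))
E
```

```text
clock: 20.85
position: [507.3, 157.1, 223.9]
orientation: [-2.437, -1.981, -0.005]
contact_force: [-0.0, 0.7, -0.5]
opening: 1.0
clock: 21.25
position: [519.5, 219.3, 284.2]
orientation: [-2.432, -1.986, -0.008]
contact_force: [0.0, -0.0, -0.9]
opening: 0.999
```

View pics/fin.png

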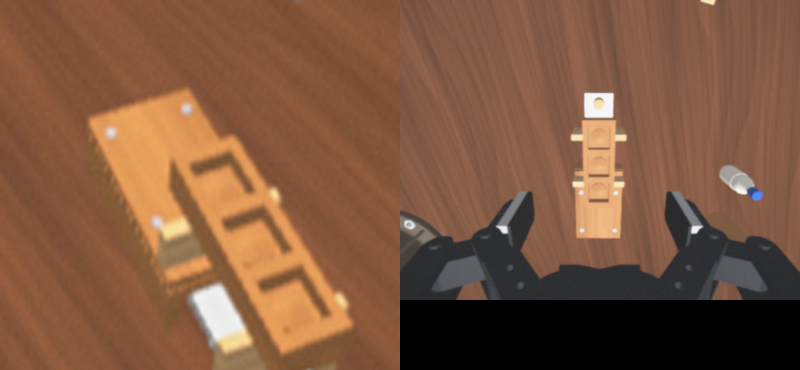

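The mould lies across both ridges. In the wrist view it spans rows 120–202 with the ridges at 136 and 184, so it is centred, and the slide is still out.

```bash
python3 -c "
from plant import manip
print(manip.get_state()['clock'],manip.sign_off())"
```

```text
the job is handed in; nothing more can be done
21.35 None
```

The job is done and handed in at 21.4 s: the slide is held out on its catch and the mould block rests, pockets up, across both ridges.

- **Slide:** I pulled it by the post until the force climbed at about 4 N/mm, which marks the buffer. The peak was about 16 N, an estimated 2–3 mm squeeze. I eased back and let go. A wrist picture then showed the ridges about 85 mm apart (about 63 mm of travel), and the last pictures still showed the slide out. I did not feel the catch's click as a separate event; I inferred it from the stop and from the slide holding.
- **Force readings:** An earlier rise to about 10 N, at 43–55 mm of pull, was neither the click nor the stop, because the slide moved freely past it.
- **Mould:** I lowered it slowly to contact at the expected height, pressing with about 14 N at most, then let go. The last pictures show it lengthwise on both ridges, roughly centred.
- **Other things:** I did not touch the blank, brush pot or glue, and the arm ended clear above the stand.

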